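# Shut the slide box with the red forceps

## Robot

A 6-joint arm with a two-finger parallel gripper is mounted at the origin on a cart in front of the work surface, level with it; the furniture and walls round the work are solid. World frame = base frame: x ahead of the robot, y to its left, z up, the work surface at z = 0. Lengths are in m, angles in rad, forces in N, time in s.
With the tool pointing down it reaches from about 0.25 to 0.725 m from the base axis. Payload 4 kg.
Tool frame: the origin (TCP) lies at the very end of the fingers, on their centre line; the grasp point (between the pads) lies 19 mm behind it; z points along the fingers, y is the line along which they close (so a half turn about z gives the same grasp; the last joint's range is limited). The gripper opens to 85 mm and grips with 20 to 120 N. Pads are 22 mm wide; open, the fingers measure 114 mm over their backs; the gripper's body (76 mm by 85 mm) begins 54 mm behind the grasp point. The pads swing forward as they close: fully open they stand 13 mm farther back than shut.
Start: joints at [-1.336, 0.241, 0.005, 1.335, 0, 1.571], TCP at [0.116, -0.486, 0.231] pointing down, gripper open.
Joint ranges: [-2.72, 2.72], [-1.05, 1.87], [-1.09, 1.28], [-1.99, 2.15], [-1.42, 1.44], [-3.14, 3.14]. Speed limits (rad/s): [2.79, 2.79, 3.14, 3.14, 3.14, 3.14].

## Interface

Orientations are given as a unit quaternion [x, y, z, w].
In Python, from workcell import bot, vision, workorder gives the robot as it stands.
- The arm moves only by the shell command python3 -m creep 'ROWS' [OPENING]. ROWS is JSON, a list of rows, each a list of 2 entries, a list of its own where there are three numbers: the shift along the tool's x, y, z in mm, then the turn, a rotation vector about the tool's x, y, z in rad. In form: [[[dx, dy, dz], [wx, wy, wz]], ...]. A call has 1 to 12 rows; each row shifts and turns the commanded pose from where the row before left it, along the tool's axes as they then stand; what a row does not reach is not made up. A row lasts 1/8 s, in which the tool goes at most 62.5 mm and 10.7 degrees, less where a joint would pass 70% of its speed; a pose out of reach is approached as far as the arm can. A call is refused whole if a number of a shift passes 62.5 or a number of a turn 0.188, either way. A call with a gripper value outside its range is refused whole. OPENING is the finger opening in mm, from 0 to 85.4, set as the call begins (- or left out, the last holds). The fingers move at their own pace and stop on an object; the grip force is fixed at half the most. Time passes only in rows, so rows that do not move let the fingers close. It gives the time, the measured TCP pose, the force, the opening and the grip force at its end, in the units of the state.
- bot.get_obs(): the state, without advancing time (a new reading comes with each control period).
- vision.camera(name): name is "side" or "top"; returns a dict with "image" (420x560x3 uint8, blue, green, red), "z_map" (420x560 float32, m along the optical axis (not along the pixel's ray), 0 where there is no reading), "K" (3x3 intrinsics, pixels), "rvec" (rotation vector, rad) and "tvec" (3), from world to camera coordinates, as OpenCV has them. Camera axes: x right, y down, z forward; pixel columns grow to the right and rows downward; lengths in m; the calibration is good to about 2 mm. A picture is of the moment at which its call begins.
- workorder.job_done(): hands the job in; it is judged then, once.
Trained networks look in a picture, given as the dict that the camera call returned (one of the last four; its "shot" number tells which), for a name from the list of things; names that differ only in an ending like _2 or _b are one class to them, and where a whole thing is asked for, a point or a joint stands for the part that bears it (a point fixed in the world has none). Each returns a list of dicts, best first, with "score" (0 to 1); they miss things now and then, are a little off and sometimes report something else, mostly with a low value. They report only what shows in the picture. A call takes as long as a camera call.
- vision.spot_in(picture, query): "position" ([column, row] in pixels, amid what is visible of it).
- vision.place_of(picture, query): "position" ([column, row] in pixels: a listed point, or the origin of a listed thing).
The state is a dict: "clock": time; "joint_pos": joint angles; "joint_vel": joint speeds; "tau": joint torques, N m; "eef_pos": TCP position; "tool_rot": TCP orientation; "ft_force": force on the tool from outside, world axes, zero at the start; "ft_torque": the same for the moment, N m; "grip_width": finger opening in m; "grasp_force": force on a finger pad.
Only numpy, scipy, OpenCV 4.12 (cv2) and the standard library are available. Lean on these libraries where they do the work, as an engineer would, in place of code of your own. Each camera call takes 0.05 s, during which the arm holds its last target. There are 200 camera calls.

## Task

Two green slide boxes stand open on the bench. The one with the red forceps lying in it is packed: lower its lid until it is fully shut, without slamming it, and leave the other box standing open.

Things in the scene. Friction and masses are not known exactly. Their poses are not given: they have to be found in the camera images.
- packed_box: dark green box of glass slides, red forceps (115) loose on the slides, clear of the lid. In mm: 105 (x) x 170 (y) x 39 high shut; stuck to the bench, yaw within 1 rad. Origin: centre of underside, z up, front (-x) toward the robot. Lid's hinge line: along y at x=+51, z=26, the side away from the robot. Shut, the lid's flat outer top is at z=39, its free edge at x=-49, 100 from the hinge
- packed_box_lid (a joint): its lid, a tray 170 mm wide with a 12 mm deep rim; rad: 0 shut, pi/2 upright (free edge at z=126 mm, inside to the robot, flat outer face away from it, 13 mm beyond the hinge line), more leans back (stop 1.92). Starts 1.2 to 1.65. Stiff friction hinge: stays at any angle where it is left; turns under about 2 N at the free edge, 3 N halfway
- spare_box: the second slide box: same make, size, slides, hinge side and axes, also stuck to the bench, but without forceps. (Above both boxes the space is free; wall cabinets hang over the rear of the bench beyond world x = 0.65 m, undersides 0.56 m up)
- spare_box_lid (a joint): hinge of the second box's lid, same meaning, range of starts and stiffness

How it is judged:
By the outcome, as a careful person would: the job done as asked, in the order asked, and still so for the second after the job is handed in, with the robot touching nothing.
It also fails if it takes over 32 s, if anything falls off the work surface, if the arm or the gripper's body presses on something with over 40 N, if the wrist force passes 120 N, or if a joint passes its speed limit or range.

## Working session

There is one attempt and no reset: what is moved stays moved. The work goes in short steps, Python scripts to look and compute and a shell command to move; the robot and the scene stay as the last step left them, time stands still between calls to the robot, and variables do not carry over. Pictures are saved under pics/ and viewed, at most 10 in all, crops included, and the job is handed in when it is done.

```bash
mkdir -p pics; cat > h.py <<'E'
import numpy as np, cv2
from workcell import bot, vision, workorder
def cloud(p):
    z=p["z_map"].astype(float); K=np.array(p["K"]); R,_=cv2.Rodrigues(np.array(p["rvec"],float)); t=np.array(p["tvec"],float).ravel()
    v,u=np.mgrid[:z.shape[0],:z.shape[1]]
    c=np.stack([(u-K[0,2])/K[0,0]*z,(v-K[1,2])/K[1,1]*z,z],-1)
    w=(c-t)@R
    w[z==0]=np.nan
    return w
E
python3 - <<'E'
from h import *
ims=[]
for n in("top","side"):
    p=vision.camera(n); cv2.imwrite(f"pics/{n}0.png",p["image"]); np.save(n+"0.npy",cloud(p)); np.save(n+"i0.npy",p["image"])
    for q in("packed_box","packed_box_lid","spare_box"):
        print(n,q,[(np.round(d["position"]),round(d["score"],2)) for d in vision.spot_in(p,q)[:3]],[(np.round(d["position"]),round(d["score"],2)) for d in vision.place_of(p,q)[:3]])
o=bot.get_obs();print(o["clock"],o["eef_pos"],o["tool_rot"])
E
```

```text
top packed_box [(array([153., 229.]), 0.88)] [(array([154., 232.]), 0.59)]Traceback (most recent call last):
  File "<stdin>", line 6, in <module>
ValueError: it knows: packed_box, spare_box
```

View pics/top0.png

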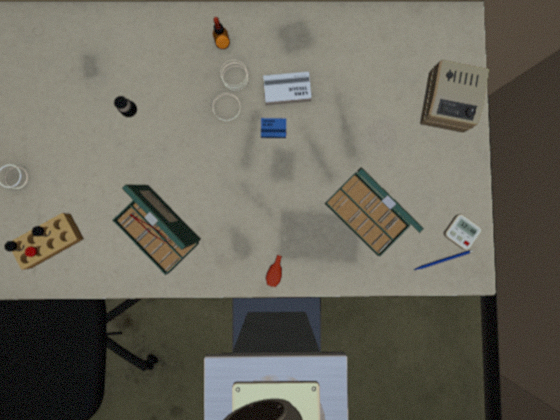

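The top view shows the robot's base at the bottom. The left box, at about (155,228), has the red forceps near (145,225) and its lid leaning forward. The right box, at about (372,212), has none and its lid is upright.

```bash
python3 - <<'E'
from h import *
for n in("top","side"):
    p=vision.camera(n); cv2.imwrite(f"pics/{n}1.png",p["image"]); w=cloud(p); np.save(n+"0.npy",w); np.save(n+"i0.npy",p["image"])
    for q in("packed_box","spare_box"):
      for f in (vision.spot_in,vision.place_of):
        for d in f(p,q)[:2]:
            c,r=np.round(d["position"]).astype(int); print(n,q,f.__name__,(c,r),round(d["score"],2),np.round(w[r,c],3))
    if n=="top":
        for c,r in [(114,226),(167,272),(199,241),(186,248),(125,186),(137,184),(198,238),(150,200),(165,215)]: print((c,r),np.round(w[r,c],3))
    # green points
    im=p["image"].astype(int); g=(im[...,1]>im[...,2]*1.3)&(im[...,1]>im[...,0]*1.0+3)&np.isfinite(w[...,2])&(w[...,2]>0.005)&(w[...,2]<.16)
    k,l,s,_=cv2.connectedComponentsWithStats(g.astype(np.uint8))
    for i in range(1,k):
        if s[i,4]>80: print(n,s[i],np.round(np.nanmin(w[l==i],0),3),np.round(np.nanmax(w[l==i],0),3))
o=bot.get_obs();print(o["clock"],o["eef_pos"],o["tool_rot"])
E
```

```text
top packed_box call (np.int64(155), np.int64(231)) 0.71 [0.43  0.265 0.019]
top packed_box call (np.int64(158), np.int64(230)) 0.89 [0.432 0.257 0.024]
top spare_box call (np.int64(369), np.int64(212)) 0.89 [ 0.47  -0.215  0.007]
top spare_box call (np.int64(366), np.int64(213)) 0.58 [ 0.468 -0.206  0.017]
(114, 226) [0.442 0.363 0.001]
(167, 272) [0.34  0.235 0.026]
(199, 241) [0.408 0.165 0.029]
(186, 248) [0.392 0.2   0.001]
(125, 186) [0.518 0.291 0.127]
(137, 184) [ 0.538  0.313 -0.001]
(198, 238) [0.414 0.165 0.041]
(150, 200) [0.493 0.255 0.088]
(165, 215) [0.462 0.224 0.087]
top [357 169  31  28 137] [ 0.496 -0.223  0.021] [ 0.552 -0.167  0.129]
top [118 185  81  64 788] [0.396 0.164 0.01 ] [0.52  0.347 0.132]
top [392 203  30  29 178] [ 0.426 -0.298  0.019] [ 0.481 -0.237  0.129]
side packed_box call (np.int64(262), np.int64(276)) 0.64 [0.45  0.219 0.022]
side packed_box call (np.int64(269), np.int64(300)) 0.95 [0.421 0.292 0.021]
side spare_box call (np.int64(284), np.int64(175)) 0.84 [ 0.487 -0.253  0.032]
side spare_box call (np.int64(289), np.int64(191)) 0.85 [ 0.459 -0.172  0.023]
side [ 253  141   55   43 1373] [ 0.426 -0.311  0.03 ] [ 0.562 -0.164  0.128]
side [255 183  69  24 433] [ 0.373 -0.233  0.005] [ 0.554 -0.109  0.029]
side [ 216  224   76   65 2720] [0.394 0.164 0.029] [0.527 0.3   0.129]
side [220 266  87  42 475] [0.36  0.172 0.006] [0.519 0.326 0.027]
side [246 281  71  46 597] [0.336 0.222 0.005] [0.451 0.357 0.028]
0.7 [ 0.11632396 -0.48629767  0.23134679] [9.93117686e-01 1.17120709e-01 4.88436324e-06 3.63707012e-05]
```

View pics/side1.png

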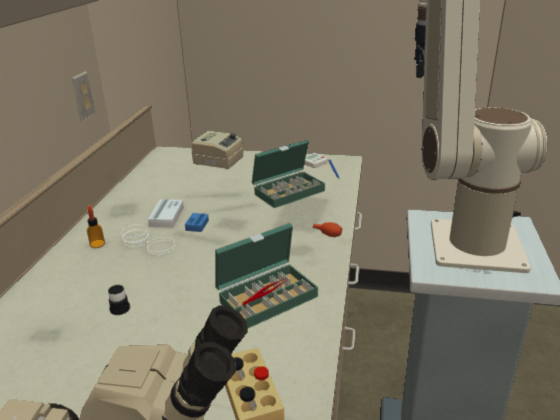

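The side view shows the packed box nearer, at about (265,290), with the red forceps at (262,292) and its lid standing at (255,257). Next I'll fit the box footprint and the lid plane.

```bash
cat > fit.py <<'E'
from h import *
def fit(sgn=1):
    P=[]
    for n in("top","side"):
        w=np.load(n+"0.npy"); im=np.load(n+"i0.npy").astype(int)
        g=(im[...,1]>im[...,2]*1.3)&(im[...,1]>im[...,0]+3)&np.isfinite(w[...,2])&(w[...,2]>.006)&(w[...,2]<.16)&(w[...,1]*sgn>0.05)&(w[...,1]*sgn<.40)&(w[...,0]>.3)&(w[...,0]<.6)
        P.append(w[g])
    return P
if __name__=="__main__":
    for sgn in(1,-1):
        P=fit(sgn); A=np.vstack(P); low=A[A[:,2]<.027]
        (c,s,a)=cv2.minAreaRect((low[:,:2]*1000).astype(np.float32)); print("rect",c,s,a)
        box=cv2.boxPoints((c,s,a)); L=s[0]>s[1]
        # long dir
        e=[box[1]-box[0],box[2]-box[1]]; e=max(e,key=np.linalg.norm); e/=np.linalg.norm(e)
        if e[1]<0:e=-e
        yaw=np.arctan2(-e[0],e[1]); print("yaw",yaw)
        R=np.array([[np.cos(yaw),np.sin(yaw)],[-np.sin(yaw),np.cos(yaw)]])
        for nm,p in zip(("top","side"),P):
            q=np.c_[(p[:,:2]-np.array(c)/1000)@R.T,p[:,2]]*1000
            h=q[q[:,2]>34]
            for z in range(30,132,12):
                b=h[(h[:,2]>=z)&(h[:,2]<z+12)]
                if len(b)>5: print(nm,z,len(b),"x pct",np.percentile(b[:,0],[3,50,97]).round(1),"y",np.percentile(b[:,1],[3,97]).round())
E
python3 fit.py
```

```text
rect (427.68157958984375, 266.58062744140625) (170.8249053955078, 103.77129364013672) 43.70341110229492
yaw -0.808028
top 30 26 x pct [62.3 63.2 64.1] y [-75.  66.]
top 42 58 x pct [60.7 62.5 63.7] y [-82.  77.]
top 54 35 x pct [59.  60.5 61.8] y [-85.  76.]
top 66 40 x pct [57.1 58.4 59.6] y [-81.  74.]
top 78 38 x pct [54.6 56.2 57.7] y [-82.  77.]
top 90 39 x pct [52.4 54.1 55.7] y [-82.  72.]
top 102 98 x pct [49.7 51.4 53.2] y [-80.  73.]
top 114 231 x pct [38.8 48.3 50.7] y [-80.  76.]
top 126 247 x pct [39.4 45.  48.9] y [-78.  80.]
side 30 221 x pct [51.5 60.4 63.1] y [-82.  83.]
side 42 311 x pct [54.2 58.6 61.3] y [-82.  77.]
side 54 314 x pct [50.8 56.4 59.4] y [-82.  80.]
side 66 324 x pct [49.3 54.3 57.1] y [-82.  83.]
side 78 333 x pct [46.3 52.2 55.4] y [-82.  83.]
side 90 335 x pct [45.  50.2 52.9] y [-82.  83.]
side 102 338 x pct [40.7 48.2 51.1] y [-82.  84.]
side 114 176 x pct [34.4 39.8 48.4] y [-82.  84.]
side 126 131 x pct [33.6 39.9 44.9] y [-76.  83.]
rect (465.5787658691406, -205.43846130371094) (175.02464294433594, 107.52619934082031) 44.572967529296875
yaw -0.79285115
top 114 174 x pct [26.4 30.6 37.3] y [-81.  78.]
top 126 101 x pct [27.5 34.4 36.7] y [-78.  80.]
side 30 130 x pct [52.1 58.7 63.4] y [-80.  75.]
side 42 171 x pct [51.1 56.6 60.9] y [-85.  72.]
side 54 164 x pct [46.3 52.7 57.5] y [-83.  71.]
side 66 170 x pct [42.8 49.5 53. ] y [-83.  81.]
side 78 180 x pct [39.8 45.8 49.9] y [-84.  82.]
side 90 182 x pct [36.2 42.6 46.6] y [-81.  81.]
side 102 167 x pct [34.1 39.2 43.5] y [-84.  75.]
side 114 124 x pct [22.8 29.1 37.6] y [-81.  81.]
side 126 12 x pct [21.  27.1 30.1] y [-73.  51.]
```

```bash
python3 -m creep '[[[0,0,0],[0,0,0.174]],[[0,0,0],[0,0,0.174]],[[0,0,0],[0,0,0.174]],[[0,0,0],[0,0,0.174]],[[0,0,0],[0,0,0.174]],[[0,0,0],[0,0,0.174]],[[-9,-27,0],[0,0,0]],[[-17,-53,0],[0,0,0]],[[-17,-53,0],[0,0,0]],[[-17,-53,0],[0,0,0]],[[-17,-53,0],[0,0,0]],[[-17,-53,0],[0,0,0]]]' 0
python3 -m creep '[[[-17,-53,0],[0,0,0]],[[-17,-53,0],[0,0,0]],[[-17,-53,0],[0,0,0]],[[-17,-53,0],[0,0,0]],[[-17,-53,0],[0,0,0]],[[-17,-53,0],[0,0,0]],[[-17,-53,0],[0,0,0]],[[-17,-53,0],[0,0,0]],[[-9,-27,0],[0,0,0]],[[0,0,0],[0,0,0]],[[0,0,0],[0,0,0]]]'
cat > b.py <<'E'
from h import *
from scipy.spatial.transform import Rotation as Ro
o=bot.get_obs(); yaw=-0.808; c=np.array([.428,.267]); R=np.array([[np.cos(yaw),np.sin(yaw)],[-np.sin(yaw),np.cos(yaw)]])
p=np.array(o["eef_pos"]); print("t",o["clock"],"box mm",(R@(p[:2]-c)*1000).round(1),p[2]*1000,"w",o["grip_width"])
M=Ro.from_quat(o["tool_rot"]).as_matrix(); print("tool x in box",R@M[:2,0],"z",M[:,2].round(3),"F",np.round(o["ft_force"],2),"j",np.round(o["joint_pos"],2))
E
python3 b.py
```

```text
clock: 2.2
eef_pos: [0.2452, -0.2331, 0.2315]
tool_rot: [0.925, -0.38, 0.004, -0.01]
ft_force: [0.8, -0.1, -0.2]
grip_width: 0.0004
grasp_force: 0.0
clock: 3.58
eef_pos: [0.2232, -0.0438, 0.2895]
tool_rot: [0.954, -0.27, 0.035, -0.128]
ft_force: [-0.1, -0.2, -0.3]
grip_width: -0.0
grasp_force: 0.0
t 3.575 box mm [  83.2 -362.8] 289.52412419139046 w -4.243868154109319e-05
tool x in box [0.9671255  0.25427923] z [ 0.135  0.225 -0.965] F [-0.15 -0.17 -0.26] j [-0.55 -0.37 -0.43  1.51  0.27  3.14]
```

```bash
python3 - <<'E'
from h import *
from scipy.spatial.transform import Rotation as Ro
o=bot.get_obs(); r=Ro.from_quat(o["tool_rot"]); p=np.array(o["eef_pos"])
for a in (-.55+0, .2,.763, 1.2, 2.333):
    T=Ro.from_matrix(np.array([[np.cos(a),np.sin(a),0],[np.sin(a),-np.cos(a),0],[0,0,-1]]))
    print(a,(r.inv()*T).as_rotvec().round(3), (T.inv().apply(np.array([.490,.202,.2315])-p)*1000).round())
E
```

```text
-0.55 [-0.266  0.003 -0.001] [  99. -349.   58.]
0.2 [-0.254 -0.097 -0.747] [ 310. -188.   58.]
0.763 [-0.228 -0.172 -1.306] [363.   7.  58.]
1.2 [-0.197 -0.23  -1.74 ] [326. 160.  58.]
2.333 [-0.054 -0.382 -2.861] [ -6. 363.  58.]
```

```bash
python3 -m creep '[[[0,0,0],[-0.133,0,0]],[[0,0,0],[-0.133,0,0]],[[0,0,0],[0,0,-0.18]],[[0,0,0],[0,0,-0.18]],[[0,0,0],[0,0,-0.18]],[[0,0,0],[0,0,-0.18]],[[0,0,0],[0,0,-0.18]],[[0,0,0],[0,0,-0.18]],[[0,0,0],[0,0,-0.18]],[[0,0,0],[0,0,-0.18]],[[0,0,0],[0,0,-0.18]],[[0,0,0],[0,0,-0.18]]]'
python3 -m creep '[[[0,0,0],[0,0,-0.18]],[[0,0,0],[0,0,-0.18]],[[0,0,0],[0,0,-0.18]],[[0,0,0],[0,0,-0.18]],[[0,0,0],[0,0,-0.18]],[[0,0,0],[0,0,-0.18]],[[0,30,0],[0,0,0]],[[0,50,10],[0,0,0]],[[0,50,10],[0,0,0]],[[0,50,10],[0,0,0]],[[0,50,10],[0,0,0]],[[0,50,10],[0,0,0]]]'
python3 b.py
```

```text
clock: 5.08
eef_pos: [0.1939, -0.0941, 0.2893]
tool_rot: [0.799, 0.601, 0.02, -0.012]
ft_force: [-0.1, -0.3, 1.0]
grip_width: -0.0001
grasp_force: 0.0
clock: 6.58
eef_pos: [0.3923, 0.109, 0.2511]
tool_rot: [0.379, 0.925, 0.023, 0.001]
ft_force: [1.2, 0.6, 0.6]
grip_width: -0.0001
grasp_force: 0.0
t 6.575 box mm [  89.6 -135. ] 251.08283784231455 w -9.266588909119767e-05
tool x in box [-0.99938338 -0.03135107] z [ 0.019  0.042 -0.999] F [1.16 0.57 0.59] j [ 0.24  0.02 -0.2   1.32  0.04  1.02]
```

```bash
python3 -m creep '[[[0,45,10],[0,0,0]],[[0,45,20],[0,0,0]],[[0,35,20],[0,0,0]],[[0,0,30],[0,0,0]],[[0,0,30],[0,0,0]],[[0,0,25],[0,0,0]],[[0,0,5],[0,0,0]],[[0,0,0],[0,0,0]]]'
python3 b.py; python3 - <<'E'
from h import *
p=vision.camera("side"); cv2.imwrite("pics/s2.png",cv2.resize(p["image"][180:360,150:390],None,fx=3,fy=3))
E
```

```text
clock: 7.58
eef_pos: [0.4816, 0.2024, 0.1175]
tool_rot: [0.379, 0.925, 0.023, 0.001]
ft_force: [0.5, 0.1, 0.5]
grip_width: 0.0004
grasp_force: 0.0
t 7.575 box mm [83.8 -5.9] 117.5293622844497 w 0.00039880696554850533
tool x in box [-0.99940112 -0.0307199 ] z [ 0.019  0.042 -0.999] F [0.51 0.11 0.45] j [ 0.38  0.34 -0.17  1.03  0.03  1.16]
```

View pics/s2.png

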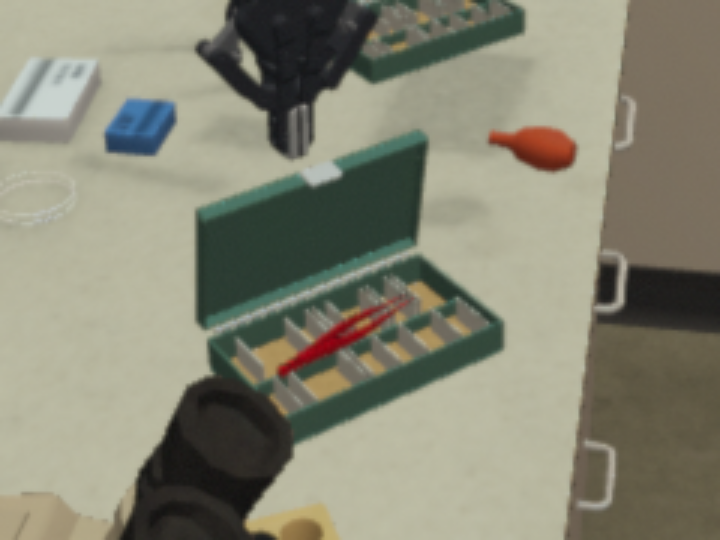

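Fingers are behind the lid, with the tip at crop (295,155) and the lid latch at (320,172). The lid is untouched and the forceps lie inside the box. Now I'll push along the arc.

```bash
python3 -m creep '[[[4,0,4],[0,0,0]],[[6,0,4],[0,0,0]],[[6,0,0],[0,0,0]],[[6,0,0],[0,0,0]],[[4,0,0],[0,0,0]],[[3.6,0,0.3],[0,0,0]],[[3.6,0,0.3],[0,0,0]],[[3.6,0,0.3],[0,0,0]],[[3.6,0,0.3],[0,0,0]],[[4,0,1.2],[0,0,0]],[[4,0,1.4],[0,0,0]],[[4,0,1.4],[0,0,0]]]'
python3 b.py; python3 - <<'E'
from h import *
p=vision.camera("side"); cv2.imwrite("pics/s3.png",cv2.resize(p["image"][180:360,150:390],None,fx=3,fy=3))
E
```

```text
clock: 9.12
eef_pos: [0.4442, 0.2401, 0.1054]
tool_rot: [0.379, 0.925, 0.023, 0.001]
ft_force: [1.7, 0.4, -0.3]
grip_width: -0.0001
grasp_force: 0.6
t 9.125 box mm [30.6 -6.9] 105.39210257011993 w -7.855538668473928e-05
tool x in box [-0.99938991 -0.03127552] z [ 0.02   0.042 -0.999] F [ 1.65  0.45 -0.29] j [ 0.48  0.32 -0.24  0.98  0.03  1.26]
```

View pics/s3.png

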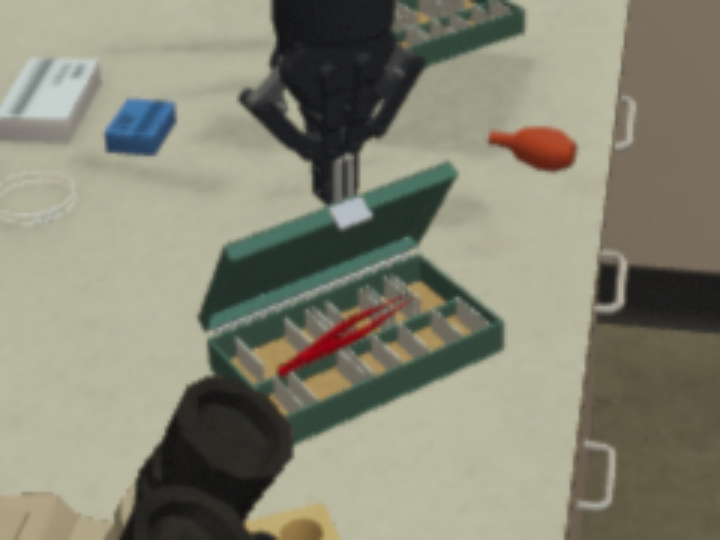

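The lid follows: it now leans forward to about 1.0 rad, with the fingers behind the latch at (345,195). Continuing.

```bash
python3 -m creep '[[[3.7,0,1.8],[0,0,0]],[[3.7,0,1.8],[0,0,0]],[[3.7,0,1.8],[0,0,0]],[[3.7,0,1.8],[0,0,0]],[[3.5,0,2],[0,0,0]],[[3.3,0,2.8],[0,0,0]],[[3.3,0,2.8],[0,0,0]],[[3.3,0,2.8],[0,0,0]],[[3.2,0,2.9],[0,0,0]],[[2.6,0,3.3],[0,0,0]],[[2.6,0,3.3],[0,0,0]],[[2.6,0,3.3],[0,0,0]]]'
python3 b.py
```

```text
clock: 10.68
eef_pos: [0.4168, 0.2687, 0.0754]
tool_rot: [0.379, 0.925, 0.023, 0.001]
ft_force: [0.1, -0.4, 0.7]
grip_width: 0.0
grasp_force: 0.5
t 10.675 box mm [-8.9 -6.9] 75.40926051804055 w 3.292213191583951e-05
tool x in box [-0.9993935  -0.03116486] z [ 0.02   0.042 -0.999] F [ 0.06 -0.35  0.69] j [ 0.56  0.33 -0.31  0.89  0.03  1.33]
```

```bash
python3 -m creep '[[[2,0,2.8],[0,0,0]],[[1.8,0,2.8],[0,0,0]],[[1.6,0,2.8],[0,0,0]],[[1.5,0,2.8],[0,0,0]],[[1.3,0,2.8],[0,0,0]],[[1.2,0,2.8],[0,0,0]],[[1,0,2.6],[0,0,0]],[[0.8,0,2.4],[0,0,0]],[[0.6,0,2.2],[0,0,0]],[[0.5,0,2],[0,0,0]],[[0.4,0,1.8],[0,0,0]]]'
python3 b.py
python3 - <<'E'
from h import *
p=vision.camera("side"); cv2.imwrite("pics/s4.png",cv2.resize(p["image"][180:360,150:390],None,fx=3,fy=3))
E
```

```text
clock: 12.05
eef_pos: [0.4084, 0.2788, 0.048]
tool_rot: [0.379, 0.925, 0.023, 0.001]
ft_force: [0.2, 1.2, 1.2]
grip_width: 0.0001
grasp_force: 0.5
t 12.05 box mm [-22.1  -6.1] 47.98512733473949 w 0.00013392839315781358
tool x in box [-0.99938563 -0.03126759] z [ 0.02   0.042 -0.999] F [0.19 1.22 1.22] j [ 0.58  0.37 -0.34  0.82  0.02  1.36]
```

View pics/s4.png

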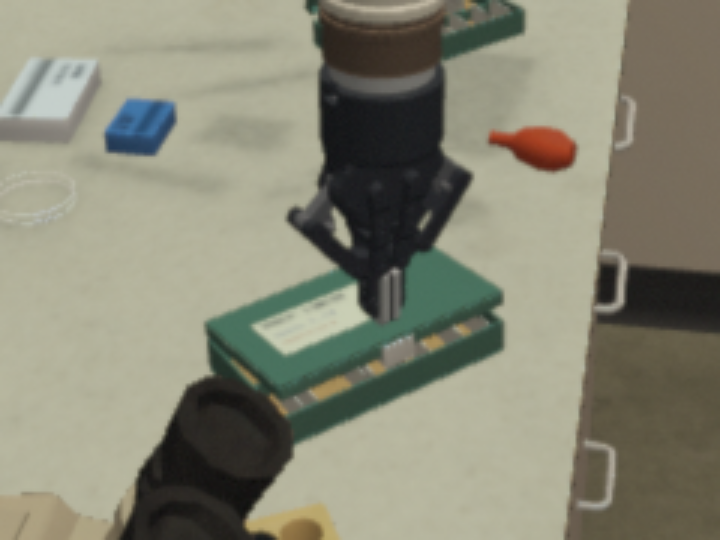

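The lid is nearly shut, with the gap at the front along (400,360). Pressing on slowly.

```bash
python3 -m creep '[[[0.2,0,1.5],[0,0,0]],[[0.2,0,1.4],[0,0,0]],[[0,0,1.2],[0,0,0]],[[0,0,1],[0,0,0]],[[0,0,1],[0,0,0]],[[0,0,1],[0,0,0]],[[0,0,1],[0,0,0]],[[0,0,0.8],[0,0,0]],[[0,0,0],[0,0,0]]]'
python3 b.py
```

```text
clock: 13.22
eef_pos: [0.4084, 0.2794, 0.0393]
tool_rot: [0.379, 0.925, 0.023, 0.001]
ft_force: [-1.6, 0.0, 1.8]
grip_width: 0.0
grasp_force: 0.9
t 13.225 box mm [-22.5  -5.6] 39.31529928653462 w 7.241913325209729e-06
tool x in box [-0.99938887 -0.03125211] z [ 0.02   0.042 -0.999] F [-1.57  0.03  1.8 ] j [ 0.59  0.38 -0.35  0.8   0.02  1.36]
```

```bash
python3 -m creep '[[[0,0,0.7],[0,0,0]],[[0,0,0.7],[0,0,0]],[[0,0,0],[0,0,0]]]'; python3 -m creep '[[[0,0,0.6],[0,0,0]],[[0,0,0.6],[0,0,0]],[[0,0,0],[0,0,0]]]'
```

```text
clock: 13.6
eef_pos: [0.4085, 0.2795, 0.039]
tool_rot: [0.379, 0.925, 0.024, 0.001]
ft_force: [-3.0, -0.7, 10.7]
grip_width: -0.0002
grasp_force: 5.6
clock: 13.98
eef_pos: [0.4085, 0.2795, 0.0388]
tool_rot: [0.379, 0.925, 0.024, 0.001]
ft_force: [-6.0, -3.6, 19.3]
grip_width: -0.0006
grasp_force: 9.7
```

The lid is bottomed out: z is steady at 39 mm while the force rises to 19 N. Retreating and checking.

```bash
python3 -m creep '[[[0,0,-3],[0,0,0]],[[0,0,-10],[0,0,0]],[[0,0,-30],[0,0,0]],[[0,0,-40],[0,0,0]],[[0,0,-40],[0,0,0]],[[0,0,-20],[0,0,0]],[[0,0,0],[0,0,0]]]'
python3 - <<'E'
from h import *
p=vision.camera("side"); w=cloud(p); cv2.imwrite("pics/s5.png",cv2.resize(p["image"][120:360,150:390],None,fx=2.4,fy=2.4))
yaw=-.808;c=np.array([.428,.267]);R=np.array([[np.cos(yaw),np.sin(yaw)],[-np.sin(yaw),np.cos(yaw)]])
q=np.dstack([(w[...,:2]-c)@R.T,w[...,2:]])*1000
for x in range(-45,55,15):
    m=(abs(q[...,0]-x)<6)&(abs(q[...,1])<75)&(q[...,2]>20)&(q[...,2]<70); print(x,m.sum(),np.median(q[...,2][m]).round(1))
E
```

```text
clock: 14.85
eef_pos: [0.4068, 0.274, 0.1813]
tool_rot: [0.379, 0.925, 0.025, 0.002]
ft_force: [-0.3, 0.8, -0.9]
grip_width: -0.0001
grasp_force: 0.0
-45 728 34.1
-30 311 38.9
-15 295 39.3
0 283 39.2
15 266 39.3
30 261 39.2
45 209 38.8
```

View pics/s5.png

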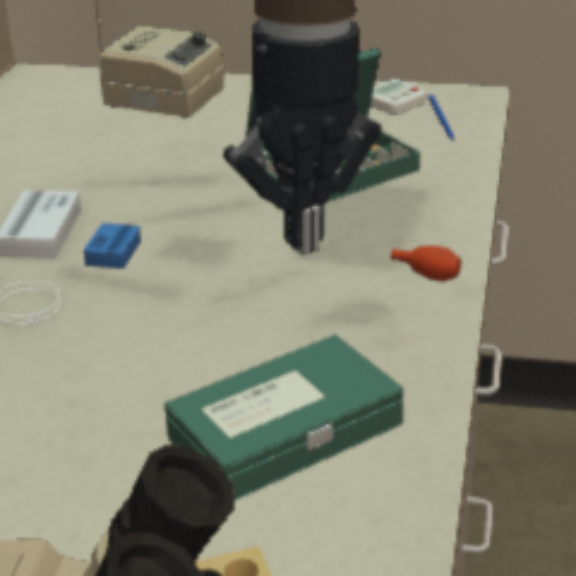

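The packed box is fully shut, its top flat at 39 mm with the latch at (320,436). The spare box's lid still stands behind the gripper, at (370,90).

```bash
python3 -c "
from workcell import workorder; print(workorder.job_done())"
```

```text
the job is handed in; nothing more can be done
None
```

The packed box (the one with the forceps) is fully shut, its lid lowered slowly with no slam; the spare box was not touched and stands open, the arm is clear of both, and the job is handed in.

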